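# Load the chip carrier onto the inspection nest's presence switch

## Robot

A 7-joint arm with a two-finger parallel gripper is mounted at the origin on the work surface. World frame = base frame: x ahead of the robot, y to its left, z up, the work surface at z = 0. Lengths are in m, angles in rad, forces in N, time in s.
With the tool pointing down it reaches from about 0.425 to 0.925 m from the base axis. Payload 6.8 kg.
Tool frame: the origin (TCP) lies midway between the tips of the shut fingers; the grasp point (between the pads) lies r.grip_point_offset behind it (r.grip_point_offset is the distance from the TCP to the grasp point, in m); z points along the fingers, y is the line along which they close (so a half turn about z gives the same grasp; the last joint's range is limited). The gripper opens to 85 mm and grips with 20 to 120 N. Pads are 22 mm wide; open, the fingers measure 114 mm over their backs; the gripper's body (76 mm by 85 mm) begins 54 mm behind the grasp point. The pads swing forward as they close: fully open they stand 13 mm farther back than shut.
Start: joints at [-1.357, 0.477, 0.022, 1.555, -0.011, 1.109, -0.083], TCP at [0.213, 0.64, 0.231] pointing down, gripper open.
Joint ranges: [-2.96, 2.96], [-0.34, 2.1], [-1.41, 1.46], [0.24, 2.44], [-1.37, 4.51], [0.17, 1.92], [-2.96, 2.96]. Speed limits (rad/s): [2.39, 2.39, 3.14, 3.14, 3.14, 3.14, 3.14].

## Interface

Orientations are given as a rotation vector (axis times angle).
In Python, from bench import r gives the robot as it stands. The module is installed in compiled form; this text tells all that it offers.
- The arm moves only by the shell command python3 -m crank 'ROWS' [FORCE]. ROWS is JSON, a list of rows, each a list of 5 numbers: the shift along the world's x, y, z in units of 200 mm (1.0 is 200 mm), then the turn about the world's z in units of 45 degrees (1.0 is 45 degrees), then the opening, from -1 (shut) to 1 (fully open). In form: [[dx, dy, dz, turn, jaw], ...]. A call has 1 to 8 rows; each row shifts and turns the commanded pose from where the row before left it; what a row does not reach is not made up. A row lasts 1/12 s, in which the tool goes at most 41.7 mm and 7.16 degrees, less where a joint would pass 70% of its speed; a pose out of reach is approached as far as the arm can. A call with a number of a shift or a turn outside -1 to 1 is refused whole. A call with a gripper value outside its range is refused whole. The fingers move at their own pace and stop on an object; FORCE is the grip in N (left out, the last holds). Time passes only in rows, so rows that do not move let the fingers close. It gives the time, the measured TCP pose, the force, the opening and the grip force at its end, in the units of the state.
- r.get_obs(): the state, without advancing time (a new reading comes with each control period).
- r.grab_frame(name): name is "scene" or "top"; returns the picture (400x640x3 uint8, blue, green, red); there is no depth.
- r.camera_model(name): a dict with "fx", "fy", "cx", "cy" (pixels), "R" (3x3) and "t" (3): a world point X has camera coordinates R X + t. Camera axes: x right, y down, z forward; pixel columns grow to the right and rows downward; lengths in m; the calibration is good to about 2 mm. A picture is of the moment at which its call begins. camera_model takes no time and is no camera call.
- r.hand_in(): hands the job in; it is judged then, once.
The state is a dict: "clock": time; "joints": joint angles; "qvel": joint speeds; "tau": joint torques, N m; "tcp_pos": TCP position; "orientation": TCP orientation; "contact_force": force on the tool from outside, world axes, zero at the start; "moment": the same for the moment, N m; "grip_width": finger opening in m; "gripper_force": force on a finger pad.
Only numpy, scipy, OpenCV 4.12 (cv2) and the standard library are available. Lean on these libraries where they do the work, as an engineer would, in place of code of your own. Each camera call takes 0.05 s, during which the arm holds its last target. There are 200 camera calls.

## Task

Load the chip carrier with the orange rib (the one holding violet chips) into the white loading nest: set it down gently, not dropped, so that it lies flat on the deck inside the blue fences, lengthwise, and its end holds the red-roller presence lever down. Leave the empty carrier with the blue rib where it is.

Things in the scene. Friction and masses are not known exactly. Their poses are not given: they have to be found in the camera images.
- orange_carrier: Loose chip carrier to load, about 0.25 kg: flat black tray 100 (its x) x 60 (y) x 14 mm with violet chips, and on its middle a standing orange grip rib 70 long (x) x 14 thick (y) x 24 mm high, rib top 38 mm above the underside. Origin: centre of the underside, z up. Pinch the rib across its 14 mm. It may go in either way round.
- blue_carrier: Bystander, to be left alone: an equal carrier (same sizes and axes) with a blue rib and empty grey pockets. Origin: centre of its underside.
- nest (a point): Centre of the fixed nest's white deck, 24 mm above the bench; the carrier's origin belongs here, its length along nest x. Pocket 120 (x) by 80 mm (y) inside blue fences 10 mm above the deck. On the centre line a red roller (10 mm dia, 14 wide) on the lever rises from a slot at nest x = +32 mm, its top 14 mm above the deck when free. Black switch housing at x = +80 to +114 mm, 10 mm above the deck.
- presence_lever (a joint): Angle (rad) of the sprung switch lever, hinged at nest x = +78 mm about the nest's y: 0 free (up), about 0.31 with the roller pressed level with the deck, stop at 0.36. Weak spring, under 1 N at the roller: the carrier's own weight keeps it down; it springs back when let go.
Not all that is in view belongs to the job. What is shaped like the orange_carrier but pink is not meant. Several things look just like the part that bears nest: the one meant starts nearest to the robot's base.

How it is judged:
By the outcome, as a careful person would: the job done as asked, in the order asked, and still so for the second after the job is handed in, with the robot touching nothing.
It also fails if it takes over 40 s, if anything falls off the work surface, if the arm or the gripper's body presses on something with over 40 N, if the wrist force passes 120 N, or if a joint passes its speed limit or range.

## Working session

There is one attempt and no reset: what is moved stays moved. The work goes in short steps, Python scripts to look and compute and a shell command to move; the robot and the scene stay as the last step left them, time stands still between calls to the robot, and variables do not carry over. Pictures are saved under pics/ and viewed, at most 10 in all, crops included, and the job is handed in when it is done.

```bash
mkdir -p pics; python3 - <<'E'
from bench import r
import cv2,numpy as np
for n in("scene","top"):
    cv2.imwrite(f"pics/{n}0.png",r.grab_frame(n)); m=r.camera_model(n)
    print(n,m['fx'],m['cx'],m['cy'],(-np.array(m['R']).T@m['t']).round(3),np.round(m['R'],2).tolist())
o=r.get_obs();print(o,r.grip_point_offset)
E
```

```text
scene 449.91760204323793 330.04954381630625 200.90906706938193 [1.373 0.207 0.757] [[-0.24, 0.97, -0.01], [0.65, 0.15, -0.74], [-0.72, -0.18, -0.67]]
top 477.4871847213137 314.2655211955998 195.39290222386634 [0.527 0.013 1.133] [[0.01, -1.0, -0.01], [-1.0, -0.01, -0.08], [0.08, 0.01, -1.0]]
{'clock': 0.1, 'joints': array([-1.35710762,  0.47773471,  0.02233663,  1.55629814, -0.01149568,
        1.10930152, -0.08317461]), 'qvel': array([ 0.00071042, -0.0024445 , -0.00124626, -0.00225745,  0.00185721,
       -0.00053108, -0.00097939]), 'tau': array([ 4.41475233e-03, -5.97762859e+01,  1.61389478e+00, -2.81952381e+01,
        1.28683928e-02,  5.09076417e-03, -1.51912855e-05]), 'tcp_pos': array([0.21332338, 0.6398696 , 0.23043423]), 'orientation': array([-5.03336247e-01, -3.10086513e+00,  2.52483348e-03]), 'contact_force': array([ 0.04479835,  0.11981121, -0.13534717]), 'moment': array([-0.01564581,  0.01984889, -0.02049711]), 'gripper_force': 0.0, 'grip_width': 0.0852216738037397} 0.0187
```

View pics/scene0.png

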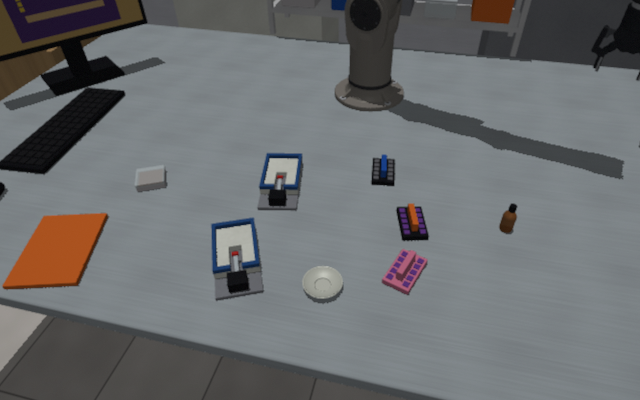

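View pics/top0.png

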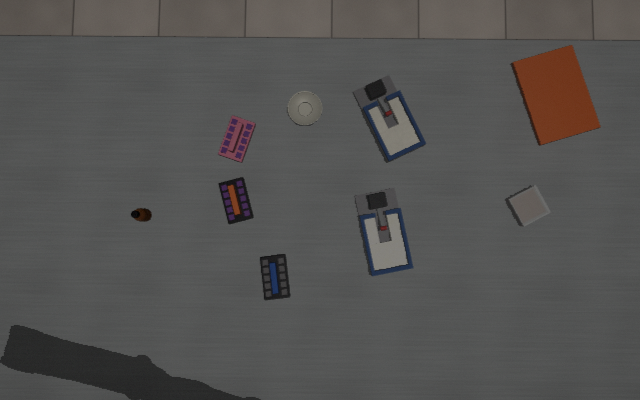

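The scene view shows the orange carrier at (412,220), the blue one at (384,170) and the near nest at (281,178). In the top view they are at (236,200), (275,277) and (385,240). The base is at the bottom of the top view, so this is the nest nearest to it. I'll enlarge these regions.

```bash
python3 - <<'E'
import cv2,numpy as np
s=cv2.imread("pics/scene0.png");t=cv2.imread("pics/top0.png")
def c(im,x,y,w,h,g=1.0):
    return np.clip(cv2.resize(im[y:y+h,x:x+w],(400,300),interpolation=cv2.INTER_CUBIC)*g,0,255).astype('uint8')
a=np.vstack([np.hstack([c(t,196,170,80,60,1.7),c(t,325,180,120,100 and 90,1.7)]),np.hstack([c(s,372,190,80,60),c(s,241,145,80,60+0)])])
cv2.imwrite("pics/crop1.png",a)
E
```

```text
(no output)
```

View pics/crop1.png

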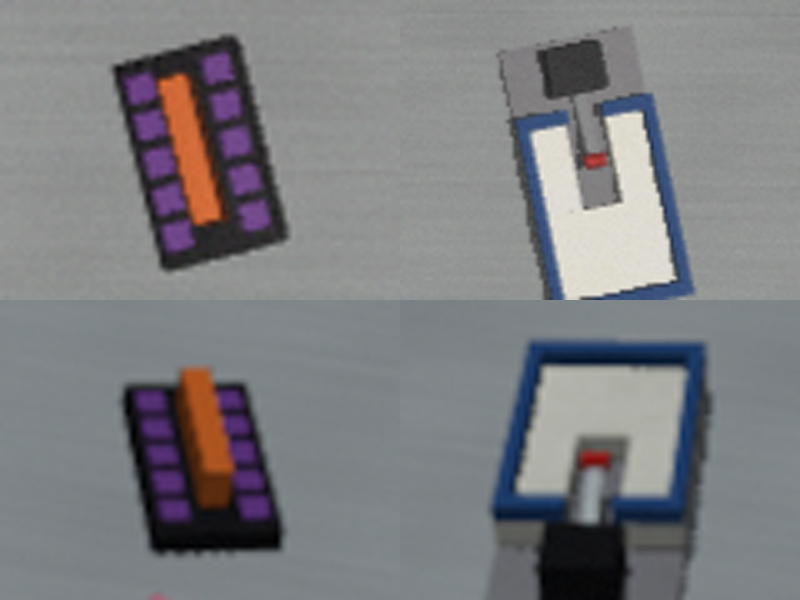

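```bash
cat > h.py <<'E'
import numpy as np
from scipy.optimize import least_squares
from bench import r
M={n:r.camera_model(n) for n in("top","scene")}
def proj(n,X):
    m=M[n];p=np.asarray(X)@np.array(m['R']).T+m['t'];return np.c_[p[:,0]/p[:,2]*m['fx']+m['cx'],p[:,1]/p[:,2]*m['fy']+m['cy']]
def up(p,x,y,s,oy=0,ox=0): p=np.array(p,float);return (p-[ox,oy]+.5)/s+[x,y]-.5
SG=np.array([[1,1],[1,-1],[-1,-1],[-1,1]])/2.
def rect(v): # x,y,z,yaw,L,W -> corners far-left(+,+),(+,-),(-,-),(-,+)
    x,y,z,a,L,W=v;c,s=np.cos(a),np.sin(a)
    return np.c_[SG*[L,W]@np.array([[c,s],[-s,c]])+[x,y],np.full(4,z)]
def fit(obs,x0): # obs name->(pix,idx)
    f=lambda v:np.concatenate([(proj(n,rect(v))[i]-p).ravel() for n,(p,i) in obs.items()])
    s=least_squares(f,x0);print(s.x.round(4),'yawdeg',np.degrees(s.x[3]).round(1),'rms',np.sqrt(np.mean(s.fun**2)).round(2));return s.x
E
python3 - <<'E'
from h import *
T=lambda p:up(p,196,170,5); S=lambda p:up(p,372,190,5,300)
i=[0,1,2,3]
# order: +x+y, +x-y, -x-y, -x+y ; top image: up=+x, left=+y ; scene: down=+x, right=+y
print('rib');fit({'top':(T([(158,78),(186,72),(222,218),(194,225)]),i),'scene':(S([(233,472),(196,476),(181,369),(210,370)]),i)},[.5,.2,.03,.2,.07,.014])
print('tray');fit({'top':(T([(113,67),(236,36),(288,238),(165,270)]),i),'scene':(S([(281,532),(153,535),(126,388),(246,384)]),i)},[.5,.2,.03,.2,.1,.06])
T=lambda p:up(p,325,180,10/3,0,400); S=lambda p:up(p,241,145,5,300,400)
print('fence');fit({'top':(T([(512,118),(652,93),(695,294)]),[0,1,2]),'scene':(S([(688,520),(492,516),(530,343),(706,343)]),i)},[.5,-.1,.03,.2,.13,.09])
# roller
a=T([(595,160)]);b=S([(595,459)])
s=least_squares(lambda X:np.r_[(proj('top',X[None])-a)[0],(proj('scene',X[None])-b)[0]],[.5,-.1,.03]);print('roller',s.x,s.fun)
E
```

```text
rib
[0.5989 0.2095 0.0377 0.2474 0.0697 0.0142] yawdeg 14.2 rms 0.33
tray
[0.5983 0.2097 0.0133 0.2648 0.0986 0.059 ] yawdeg 15.2 rms 0.29
fence
[ 0.5056 -0.1405  0.0314  0.2115  0.1433  0.0979] yawdeg 12.1 rms 0.43
roller [ 0.53769673 -0.13432259  0.03623337] [-0.13757944  0.03949325 -0.15895948 -0.0101857 ]
```

The rib top measured 37.7 mm, the tray 13.3 mm and the fence about 32 mm. The roller is 32.7 mm from the nest centre, bearing about 11°. All of this matches the text. The carrier is at (0.5985, 0.2096) with yaw 14.7°, and the nest at (0.5055, -0.1405) with yaw 12°. Next I'll move over the carrier.

```bash
python3 -m crank '[[0.12,-0.134,0,0.046,1],[0.12,-0.134,0,0.046,1],[0.12,-0.134,0,0.046,1],[0.12,-0.134,0,0.046,1],[0.12,-0.134,0,0.046,1],[0.12,-0.134,0,0.046,1],[0.12,-0.134,0,0.046,1],[0.12,-0.134,0,0.046,1]]' 50; python3 -m crank '[[0.12,-0.134,0,0.046,1],[0.12,-0.134,0,0.046,1],[0.12,-0.134,0,0.046,1],[0.12,-0.134,0,0.046,1],[0.12,-0.134,0,0.046,0.2],[0.12,-0.134,0,0.046,0.2],[0.12,-0.134,0,0.046,0.2],[0,0,0,0,0.2]]'
cat >> h.py <<'E'
def where(tx=None,ty=None,tz=None,ta=None):
    o=r.get_obs();v=o['orientation'];a=(np.degrees(2*np.arctan2(v[1],v[0]))-90)%180
    p=o['tcp_pos'];print('t',o['clock'],'p',p.round(4),'closing',a.round(2),'tilt',v[2].round(3),'w',o['grip_width'].round(4),'F',o['contact_force'].round(1))
    if tx is not None: print('units',((np.array([tx,ty,tz])-p)/.2).round(4),((ta-a+90)%180-90)/45)
E
python3 -c "from h import *;where(.5985,.2096,.018,104.7)"
```

```text
clock: 0.77
tcp_pos: [0.4062, 0.4242, 0.231]
orientation: [-0.049, -3.141, 0.001]
contact_force: [0.4, 0.9, -0.1]
grip_width: 0.0853
gripper_force: 0.0
clock: 1.43
tcp_pos: [0.5785, 0.2294, 0.231]
orientation: [-0.33, 3.122, -0.008]
contact_force: [0.3, -0.8, 0.7]
grip_width: 0.0514
gripper_force: 0.0Traceback (most recent call last):
  File "<string>", line 1, in <module>
    from h import *;where(.5985,.2096,.018,104.7)
                    ~~~~~^^^^^^^^^^^^^^^^^^^^^^^^
  File "h.py", line 17, in where
    p=o['tcp_pos'];print('t',o['clock'],'p',p.round(4),'closing',a.round(2),'tilt',v[2].round(3),'w',o['grip_width'].round(4),'F',o['contact_force'].round(1))
                                                                                                     ^^^^^^^^^^^^^^^^^^^^^
AttributeError: 'float' object has no attribute 'round'
```

```bash
sed -i "s/o\['grip_width'\].round(4)/o['grip_width']/" h.py
python3 -m crank '[[0.1,-0.099,0,0.059,0.2],[0,0,-0.15,0,0.2],[0,0,-0.15,0,0.2],[0,0,-0.15,0,0.2],[0,0,-0.15,0,0.2],[0,0,-0.1,0,0.2],[0,0,-0.1,0,0.2],[0,0,0,0,0.2]]'
python3 - <<'E'
from h import *
import cv2
where(.5985,.2096,.018,104.7)
t=r.grab_frame("top");s=r.grab_frame("scene")
c=lambda im,x,y:cv2.resize(im[y:y+80,x:x+80],(400,400),interpolation=cv2.INTER_CUBIC)
cv2.imwrite("pics/c2.png",np.hstack([c(t,196,160),c(s,372,160)]))
E
```

```text
clock: 2.1
tcp_pos: [0.5901, 0.2175, 0.0667]
orientation: [0.417, -3.106, 0.004]
contact_force: [-1.0, -1.2, -0.1]
grip_width: 0.0512
gripper_force: 0.0
t 2.1 p [0.5901 0.2175 0.0667] closing 105.28 tilt 0.004 w 0.05116282269571619 F [-1.  -1.2 -0.1]
units [ 0.0418 -0.0396 -0.2436] -0.012800142638862312
```

View pics/c2.png

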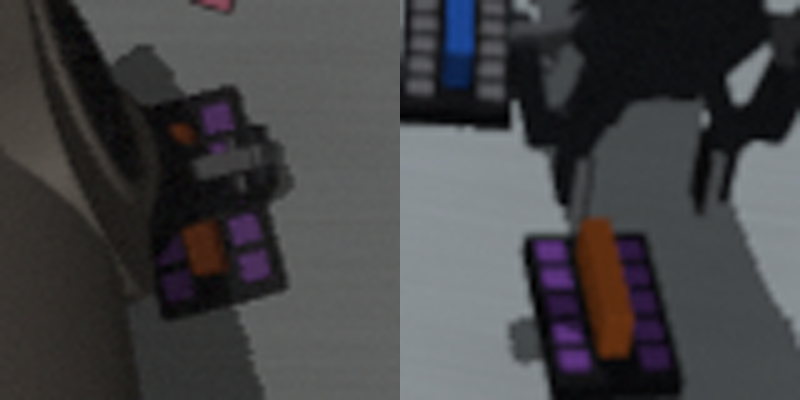

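The fingers straddle the rib in both crops, but they are offset about 8 mm, as the state also shows. I'll correct that and go down.

```bash
python3 -m crank '[[0.042,-0.04,0,-0.013,0.2],[0,0,0,0,0.2],[0,0,-0.08,0,0.2],[0,0,-0.08,0,0.2],[0,0,-0.04,0,0.2],[0,0,0,0,0.2],[0,0,0,0,0.2]]'; python3 -c "from h import *;where(.5985,.2096,.018,104.7)"
```

```text
clock: 2.78
tcp_pos: [0.6023, 0.2104, 0.0319]
orientation: [-0.401, 3.116, -0.0]
contact_force: [1.0, 0.0, 0.8]
grip_width: 0.0514
gripper_force: 0.0
t 2.7833 p [0.6023 0.2104 0.0319] closing 104.66 tilt -0.0 w 0.05142719389649715 F [1.  0.  0.8]
units [-0.0191 -0.0038 -0.0694] 0.0009799052510531838
```

```bash
python3 -m crank '[[-0.019,-0.004,-0.03,0,0.2],[0,0,-0.03,0,0.2],[0,0,0,0,0.2],[0,0,0,0,0.2]]'; python3 -c "from h import *;where(.5985,.2096,.018,104.7)"
```

```text
clock: 3.12
tcp_pos: [0.5978, 0.2097, 0.0191]
orientation: [0.401, -3.115, 0.0]
contact_force: [-0.1, 0.3, 0.8]
grip_width: 0.0513
gripper_force: 0.0
t 3.1167 p [0.5978 0.2097 0.0191] closing 104.69 tilt 0.0 w 0.051304758870177235 F [-0.1  0.3  0.8]
units [ 0.0035 -0.0005 -0.0056] 0.00032783568765195367
```

Close, then lift.

```bash
python3 -m crank '[[0,0,0,0,-0.3],[0,0,0,0,-0.6],[0,0,0,0,-1],[0,0,0,0,-1],[0,0,0,0,-1],[0,0,0,0,-1],[0,0,0,0,-1],[0,0,0,0,-1]]' 50; python3 -m crank '[[0,0,0.05,0,-1],[0,0,0.1,0,-1],[0,0,0.15,0,-1],[0,0,0.15,0,-1],[0,0,0.1,0,-1],[0,0,0,0,-1],[0,0,0,0,-1]]'; python3 -c "from h import *;where(.5055,-.1405,.13,102)"
```

```text
clock: 3.78
tcp_pos: [0.5984, 0.21, 0.0197]
orientation: [-0.401, 3.115, 0.0]
contact_force: [-0.1, -0.5, 5.0]
grip_width: 0.0129
gripper_force: 51.2
clock: 4.37
tcp_pos: [0.5983, 0.2098, 0.1302]
orientation: [-0.401, 3.114, 0.001]
contact_force: [-0.1, 0.4, -2.4]
grip_width: 0.0128
gripper_force: 50.4
t 4.3667 p [0.5983 0.2098 0.1302] closing 104.67 tilt 0.001 w 0.012845026314255204 F [-0.1  0.4 -2.4]
units [-4.6400e-01 -1.7514e+00 -1.1000e-03] -0.05942344685035563
```

```bash
python3 -m crank '[[-0.02,-0.07,0,-0.005,-1],[-0.04,-0.15,0,-0.005,-1],[-0.04,-0.15,0,-0.005,-1],[-0.04,-0.15,0,-0.005,-1],[-0.04,-0.15,0,-0.005,-1],[-0.04,-0.15,0,-0.005,-1],[-0.04,-0.15,0,-0.005,-1],[-0.04,-0.15,0,-0.005,-1]]'; python3 -m crank '[[-0.04,-0.15,0,-0.005,-1],[-0.04,-0.15,0,-0.005,-1],[-0.04,-0.15,0,-0.005,-1],[-0.04,-0.15,0,-0.005,-1],[-0.02,-0.03,0,0,-1],[0,0,0,0,-1],[0,0,0,0,-1]]';python3 -c "from h import *;where(.5055,-.1405,.13,102)"
```

```text
clock: 5.03
tcp_pos: [0.5352, -0.0167, 0.1274]
orientation: [0.35, -3.118, 0.0]
contact_force: [0.8, -1.1, -2.0]
grip_width: 0.0126
gripper_force: 50.3
clock: 5.62
tcp_pos: [0.5006, -0.1402, 0.1281]
orientation: [0.325, -3.122, -0.002]
contact_force: [0.6, 0.7, -2.2]
grip_width: 0.013
gripper_force: 50.3
t 5.6167 p [ 0.5006 -0.1402  0.1281] closing 101.9 tilt -0.002 w 0.012960140370947991 F [ 0.6  0.7 -2.2]
units [ 0.0247 -0.0016  0.0096] 0.0021474110120354656
```

```bash
python3 -m crank '[[0.025,-0.002,0,0.002,-1],[0,0,-0.1,0,-1],[0,0,-0.1,0,-1],[0,0,-0.05,0,-1],[0,0,0,0,-1],[0,0,0,0,-1]]'
python3 - <<'E'
from h import *
import cv2
where(.5055,-.1405,.0435,102)
t=r.grab_frame("top");s=r.grab_frame("scene")
cv2.imwrite("pics/s3.png",s);cv2.imwrite("pics/t3.png",t)
cv2.imwrite("pics/c3.png",np.hstack([cv2.resize(im,(400,400),interpolation=cv2.INTER_CUBIC) for im in (t[180:280,335:435],s[130:220,241:331])]))
E
```

```text
clock: 6.12
tcp_pos: [0.5072, -0.1396, 0.0789]
orientation: [0.333, -3.123, -0.001]
contact_force: [1.0, 0.6, -1.1]
grip_width: 0.0128
gripper_force: 50.3
t 6.1167 p [ 0.5072 -0.1396  0.0789] closing 102.17 tilt -0.001 w 0.012756518212636896 F [ 1.   0.6 -1.1]
units [-0.0083 -0.0044 -0.1772] -0.003692493953548769
```

View pics/c3.png

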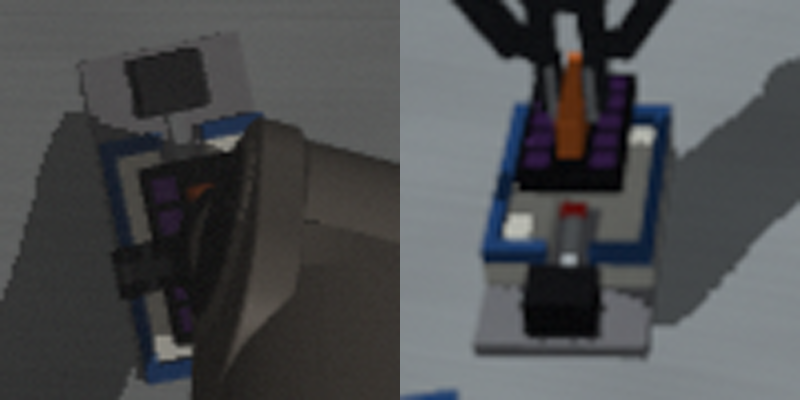

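The carrier is held level above the pocket. In the crop, its front lower edge runs from (518,187) to (621,191) in the scene view. I'll check that against the pose the hand predicts.

```bash
python3 - <<'E'
from h import *
s=400/90
for z in(.0594,.0734):
    print(((proj('scene',rect([.5072,-.1396,z,np.radians(12.2),.1,.06]))-[241,130]+.5)*s+[400,0]).round(0).tolist())
    print(((proj('top',rect([.5072,-.1396,z,np.radians(12.2),.1,.06]))-[335,180]+.5)*4).round(0).tolist())
print(((proj('scene',rect([.5056,-.1405,.034,np.radians(12),.14,.1]))-[241,130]+.5)*s+[400,0]).round(0).tolist())
E
```

```text
[[622.0, 198.0], [515.0, 197.0], [537.0, 92.0], [637.0, 93.0]]
[[138.0, 170.0], [243.0, 149.0], [281.0, 325.0], [175.0, 346.0]]
[[620.0, 178.0], [512.0, 177.0], [535.0, 73.0], [636.0, 74.0]]
[[141.0, 170.0], [247.0, 148.0], [285.0, 326.0], [178.0, 348.0]]
[[656.0, 255.0], [478.0, 252.0], [512.0, 105.0], [675.0, 107.0]]
```

The prediction agrees within a few mm, and the pocket leaves 10 mm all round. I'll go down slowly.

```bash
python3 -m crank '[[-0.008,-0.004,0,-0.004,-1],[0,0,-0.04,0,-1],[0,0,-0.04,0,-1],[0,0,-0.03,0,-1],[0,0,-0.02,0,-1],[0,0,-0.01,0,-1],[0,0,0,0,-1],[0,0,0,0,-1]]'; python3 -c "from h import *;where(.5055,-.1405,.0435,102)"
```

```text
clock: 6.88
tcp_pos: [0.5055, -0.1414, 0.0512]
orientation: [0.325, -3.124, -0.0]
contact_force: [0.5, 0.1, -1.6]
grip_width: 0.0126
gripper_force: 50.4
t 6.8833 p [ 0.5055 -0.1414  0.0512] closing 101.89 tilt -0.0 w 0.012600753572541059 F [ 0.5  0.1 -1.6]
units [ 0.0001  0.0047 -0.0383] 0.002425450894763041
```

```bash
python3 -m crank '[[0,0.004,-0.01,0,-1],[0,0,-0.01,0,-1],[0,0,-0.01,0,-1],[0,0,0,0,-1],[0,0,0,0,-1]]'; python3 -c "from h import *;where(.5055,-.1405,.0435,102)"
```

```text
clock: 7.3
tcp_pos: [0.5054, -0.1406, 0.0452]
orientation: [0.326, -3.125, -0.0]
contact_force: [-0.7, -0.1, -2.4]
grip_width: 0.0127
gripper_force: 50.4
t 7.3 p [ 0.5054 -0.1406  0.0452] closing 101.9 tilt -0.0 w 0.012729279797830657 F [-0.7 -0.1 -2.4]
units [ 0.0003  0.0004 -0.0086] 0.0022997266756141876
```

```bash
python3 -m crank '[[0,0,-0.005,0,-1],[0,0,0,0,-1],[0,0,0,0,-1]]'; python3 -m crank '[[0,0,-0.005,0,-1],[0,0,0,0,-1],[0,0,0,0,-1]]'
```

```text
clock: 7.55
tcp_pos: [0.5055, -0.1407, 0.0443]
orientation: [-0.325, 3.125, -0.0]
contact_force: [0.5, -0.2, -2.1]
grip_width: 0.0129
gripper_force: 50.4
clock: 7.8
tcp_pos: [0.5056, -0.1407, 0.0437]
orientation: [-0.325, 3.124, -0.0]
contact_force: [-1.8, 0.8, 5.2]
grip_width: 0.0129
gripper_force: 51.2
```

Deck contact shows as about +7 N at the expected height. I'll release and lift away.

```bash
python3 -m crank '[[0,0,0,0,-0.55],[0,0,0,0,-0.4],[0,0,0,0,-0.2],[0,0,0,0,0],[0,0,0,0,0],[0,0,0,0,0]]' 20;  python3 -m crank '[[0,0,0.03,0,0],[0,0,0.06,0,0],[0,0,0.1,0,0],[0,0,0.15,0,0],[0,0,0.15,0,0],[0,0,0.15,0,0],[0,0,0.15,0,0],[0,0,0.15,0,0]]'; python3 -m crank '[[-0.02,0.15,0,0,0],[-0.02,0.15,0,0,0],[-0.02,0.15,0,0,0],[-0.02,0.15,0,0,0],[-0.02,0.15,0,0,0],[-0.02,0.15,0,0,0],[-0.02,0.15,0,0,0],[0,0,0,0,0]]'
python3 - <<'E'
from h import *
import cv2
where()
t=r.grab_frame("top");s=r.grab_frame("scene")
cv2.imwrite("pics/c4.png",np.hstack([cv2.resize(im,(400,400),interpolation=cv2.INTER_CUBIC) for im in (t[180:280,335:435],s[130:220,241:331])]))
cv2.imwrite("pics/t4.png",t);cv2.imwrite("pics/s4.png",s)
E
```

```text
clock: 8.3
tcp_pos: [0.5055, -0.1406, 0.0433]
orientation: [0.325, -3.125, 0.0]
contact_force: [-0.4, 0.5, -0.1]
grip_width: 0.0427
gripper_force: 0.0
clock: 8.97
tcp_pos: [0.5051, -0.1406, 0.2333]
orientation: [-0.325, 3.124, -0.0]
contact_force: [0.6, 0.6, -0.2]
grip_width: 0.0424
gripper_force: 0.0
clock: 9.63
tcp_pos: [0.4765, 0.0758, 0.2319]
orientation: [-0.338, 3.123, 0.004]
contact_force: [0.6, 0.4, 0.0]
grip_width: 0.0426
gripper_force: 0.0
t 9.6333 p [0.4765 0.0758 0.2319] closing 102.36 tilt 0.004 w 0.04264801981475119 F [0.6 0.4 0. ]
```

View pics/c4.png

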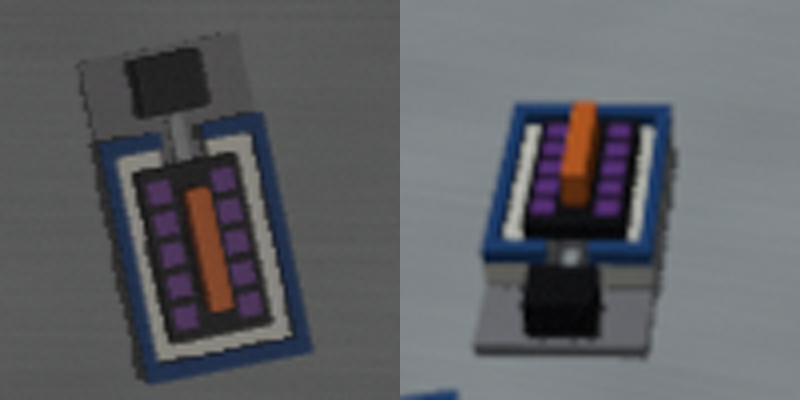

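View pics/s4.png

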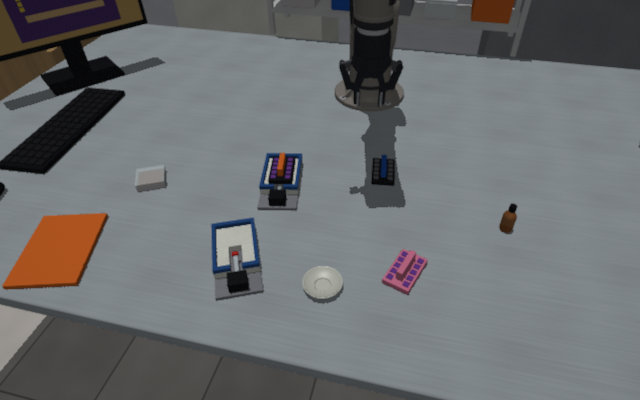

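The carrier lies centred in the pocket, flat and aligned with the nest, at (203,248) in the top crop. The roller is hidden beneath it and the lever is down. The blue carrier at (384,170) hasn't moved, and the gripper is clear.

```bash
python3 -c "from bench import r;print(r.hand_in())"
```

```text
the job is handed in; nothing more can be done
None
```

The orange-rib carrier sits flat and centred in the nest nearest the base, over the roller and with the gripper clear. The blue carrier did not move, and I handed the job in at about 10 s; no verdict came back.

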